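# Third hand: lock the stop head, hold a heat sink against its shoe

### The arm

A 7-joint arm with a two-finger parallel gripper is mounted at the origin on the work surface; the furniture and walls round the work are solid. World frame = base frame: x ahead of the robot, y to its left, z up, the work surface at z = 0. Lengths are in m, angles in rad, forces in N, time in s.
With the tool pointing down it reaches from about 0.425 to 0.825 m from the base axis. Payload 3.6 kg.
Tool frame: the origin (TCP) lies at the very end of the fingers, on their centre line; the grasp point (between the pads) lies 19 mm behind it; z points along the fingers, y is the line along which they close (so a half turn about z gives the same grasp; the last joint's range is limited). The gripper opens to 93 mm and grips with 3 to 60 N. Pads are 15 mm wide; open, the fingers measure 128 mm over their backs; the gripper's body (75 mm by 188 mm) begins 65 mm behind the grasp point.
Start: joints at [1.286, 0.615, -0.013, 1.423, 0.008, 1.103, -0.04], TCP at [0.166, -0.628, 0.219] pointing down, gripper open.
Joint ranges: [-3.12, 3.12], [-0.3, 2.06], [-1.34, 1.32], [0.26, 2.42], [-1.36, 4.5], [0.01, 1.98], [-2.84, 2.84]. Speed limits (rad/s): [2.79, 2.79, 3.14, 3.14, 3.14, 3.14, 3.14].

### API

Orientations are given as [roll, pitch, yaw] about the fixed x, y, z axes, in that order (R = Rz(yaw) Ry(pitch) Rx(roll)).
In Python, from rig import bot gives the robot as it stands. The module is installed in compiled form; this text tells all that it offers.
- The arm moves only by the tool arm_command, never from a script. Its arguments are lists of equal length, an entry for each row: "translation": the shift along the tool's x, y, z in cm, a list of three; "twist": the turn about the tool's z in rad; "jaw": the opening, from 0 (shut) to 1 (fully open). A call has 1 to 8 rows; each row shifts and turns the commanded pose from where the row before left it, along the tool's axes as they then stand; what a row does not reach is not made up. A row lasts 1/8 s, in which the tool goes at most 62.5 mm and 10.7 degrees, less where a joint would pass 70% of its speed; a pose out of reach is approached as far as the arm can. A call is refused whole if a number of a shift passes 6.25 or a number of a turn 0.188, either way. A call with a gripper value outside its range is refused whole. The fingers move at their own pace and stop on an object; "force" is the grip in N (left out, the last holds). Time passes only in rows, so rows that do not move let the fingers close. It gives the time, the measured TCP pose, the force, the opening and the grip force at its end, in the units of the state.
- bot.get_obs(): the state, without advancing time (a new reading comes with each control period).
- bot.grab_frame(name): name is "side" or "top"; returns the picture (420x560x3 uint8, red, green, blue); there is no depth.
- bot.camera_params(name): a dict with "fx", "fy", "cx", "cy" (pixels), "pose" (4x4, takes a point from camera to world coordinates). Camera axes: x right, y up, looking along -z (the intrinsics and any distortion apply to the point x, -y, -z); pixel columns grow to the right and rows downward; lengths in m; the calibration is good to about 2 mm. A picture is of the moment at which its call begins. camera_params takes no time and is no camera call.
- bot.sign_off(): hands the job in; it is judged then, once.
Trained networks look in the newest picture that a camera, given by its name, has taken for a name from the list of things; names that differ only in an ending like _2 or _b are one class to them, and where a whole thing is asked for, a point or a joint stands for the part that bears it (a point fixed in the world has none). Each returns a list of dicts, best first, with "conf" (0 to 1); they miss things now and then, are a little off and sometimes report something else, mostly with a low value. They report only what shows in the picture. A call takes as long as a camera call. They do not tell look-alikes from the thing itself.
- bot.spot_in(camera, query): "extent" ([centre column, centre row, width, height] in pixels, round what is visible of it).
- bot.regions_of(camera, query): "region" (420x560 bool, what is visible of it) and "extent" ([centre column, centre row, width, height] in pixels, round what is visible of it).
- bot.place_of(camera, query): "uv" ([column, row] in pixels: a listed point, or the origin of a listed thing).
The state is a dict: "time_s": time; "qpos": joint angles; "dq": joint speeds; "joint_efforts": joint torques, N m; "tcp_pos": TCP position; "orientation": TCP orientation; "contact_force": force on the tool from outside, world axes, zero at the start; "torque": the same for the moment, N m; "grip_width": finger opening in m; "grasp_force": force on a finger pad.
Only numpy, scipy, OpenCV 4.12 (cv2) and the standard library are available. Lean on these libraries where they do the work, as an engineer would, in place of code of your own. Each camera call takes 0.05 s, during which the arm holds its last target. There are 200 camera calls.

### The job

First swing the red-knobbed cam lever all the way round so that it locks the jig's sliding stop head in its forward place. Then take the finned heat sink from the bench, stand it fins up on the jig's bed between the two yellow lines, lengthwise, and press its short end gently and squarely against the orange sprung shoe with a steady 7 newtons or so, so that the red pointer stays inside the green band. Finish while you are still holding it pressed like that, ready for me to drive the screws - do not let go - and leave the other things on the bench where they are.

Things in the scene. Friction and masses are not known exactly. Their poses are not given: they have to be found in the camera images.
- jig: jig fixed on the bench: grey plate 100 (x) by 266 (y) by 12 mm. Origin: its underside, below the face of the orange shoe at rest. z up; +y is the pressing direction: open bed at y -134 to 0 (top 12 mm up, yellow lines along it at x = +/-30 mm), then shoe, stop head between 22 mm high rails, lever; ends at y +132 mm. Beyond it a blue cabinet, 220 mm high, fills x > 0.51, y -0.27 to 0 m
- sink_center (a point): centre of the loose finned aluminium heat sink: 40 mm wide (its x), 60 mm long (its y, along the fins), 36 mm high; 18 mm above its underside. 0.11 to 0.23 kg, solid to the touch. Stands upright on the bench, right of the jig; either short end may go to the shoe. Grip it across its 40 mm. A monitor stands farther right, about x 0.34 to 0.5, y < -0.45 m
- shoe_face (a point): centre of the front face of the orange shoe, 33 mm above the bench: face 50 mm wide, from 15.5 to 51.5 mm above the bench, looking along the jig's -y. Its axes are the jig's. It moves with shoe and head
- shoe (a joint): how far the shoe is pressed into the head, m, along the jig's +y: 0 at rest, 0.024 at its hard stop. A linear spring of 600 N/m without preload: force = 600 x this value. The red pointer over the scale on the head's top is in the green band from 0.0083 to 0.0167 (5 to 10 N)
- head (a joint): slide of the aluminium stop head (50x40 mm, top at 52 mm) that carries the shoe, m: 0 forward (where it starts and must stay), 0.018 pushed right back. It drags with about 1 N only, so it slips back under any push on the shoe until the lever is locked
- lever (a joint): cam lever's angle, rad: 0 fully open (arm along the jig's +y), 1.571 fully locked, at its stop (arm along the jig's +x, the cam nose then about 1 mm behind the head). Starts between 0 and 0.35. It turns clockwise seen from above, stays where it is left, and needs about 2.5 N at the knob
- lever_knob (a point): centre of the lever's upright red round knob, 18 mm across, from 67 to 107 mm above the bench, this point 92 mm up; 65 mm from the lever's axis. The black arm below it is 14 mm wide, its top 70 mm above the bench
- lever_pivot (a point): point on the lever's vertical turning axis, 92 mm above the bench, fixed on the jig at its (x 0, y +107 mm). The hub's top is 72 mm up
- solder_spool: bystander: spool of solder, 56 mm across, 45 mm high, beyond the jig; origin under its centre
- dispenser: bystander: white round dispenser bottle, 66 mm across, 131 mm high, at the far right; origin under its centre
There are look-alikes about, which are no part of the job. Of the things that look like the part that bears sink_center, take the one that is nearest to the robot's base at the start.

How it is judged:
On the way, in this order (a step that is already met when the one before it is completed fails the run):
1. the lever is locked, with the head still forward (value of joint lever above 1.35 rad and value of joint head below 0.004 m), for 0.2 s.
2. the heat sink stands on the jig's bed between the yellow lines, lengthwise (z of sink_center in the frame of jig between 0.026 and 0.0345 m and x of sink_center in the frame of jig between -0.011 and 0.011 m and angle between sink_center's own z axis and vertical below 0.09 rad and angle between the y axis of sink_center and the y axis of jig, either way round below 0.13 rad and y of sink_center in the frame of jig between -0.14 and 0 m), for 0.2 s.
At the end, for the whole second after the job is handed in: Lever over 1.35 rad, head within 4 mm of forward; heat sink upright (0.09 rad) on the bed (4 mm), within 11 mm of the jig's centre line and 0.13 rad of its direction, at rest, the fingers still pressing its end on the shoe with 3.5 to 12 N (shoe 5.8 to 20 mm in) (all of step 1 and z of sink_center in the frame of jig between 0.026 and 0.0345 m and x of sink_center in the frame of jig between -0.011 and 0.011 m and angle between sink_center's own z axis and vertical below 0.09 rad and angle between the y axis of sink_center and the y axis of jig, either way round below 0.13 rad and y of sink_center in the frame of shoe_face between -0.034 and -0.026 m and contact force between sink and shoe between 3.5 and 12 N and value of joint shoe between 0.0058 and 0.02 m and contact force between the fingers and sink above 1 N and linear speed of sink below 0.02 m/s); the arm keeps its last pose, push and grip.
It fails at once if the heat sink is rammed into the shoe (over 22 N) (contact force between sink and shoe above 22 N).
It fails at once if the stop head is pushed back more than 8 mm (value of joint head above 0.008 m).
It fails at once if another thing on the bench is shifted more than 40 mm (distance of any of solder_spool, dispenser from where it was at the start of the episode above 0.04 m).
It also fails if it takes over 61 s, if anything falls off the work surface, if the arm or the gripper's body presses on something with over 40 N, if the wrist force passes 120 N, or if a joint passes its speed limit or range.

## Working session

There is one attempt and no reset: what is moved stays moved. The work goes in short steps, Python scripts to look and compute and a tool call to move; the robot and the scene stay as the last step left them, time stands still between calls to the robot, and variables do not carry over. Pictures are saved under pics/ and viewed, at most 12 in all, crops included, and the job is handed in when it is done.

Besides the shell and the picture viewer there is one more tool, called after "Call:" as a command line: name --pt "numbers of a row" for each row, then --argument value for the rest. arm_command: Moves the arm, as the interface text tells. Its arguments: {"type":"object","properties":{"translation":{"type":"array"},"twist":{"type":"array"},"jaw":{"type":"array"},"force":{"type":"number"}},"required":["translation","twist","jaw"]}

```bash
mkdir -p pics; cat > h.py <<'E'
import numpy as np, cv2
from rig import bot
from scipy.spatial.transform import Rotation as R
def ray(cam,uv):
    p=bot.camera_params(cam);T=np.array(p['pose'])
    d=np.array([(uv[0]-p['cx'])/p['fx'],-(uv[1]-p['cy'])/p['fy'],-1.])
    return T[:3,3],T[:3,:3]@d
def onz(cam,uv,z):
    o,d=ray(cam,uv);return o+d*(z-o[2])/d[2]
def proj(cam,P):
    p=bot.camera_params(cam);T=np.array(p['pose']);c=T[:3,:3].T@(np.array(P)-T[:3,3])
    return np.array([p['cx']+p['fx']*c[0]/-c[2],p['cy']-p['fy']*c[1]/-c[2]])
def snap(cam,name):
    f=bot.grab_frame(cam);cv2.imwrite('pics/'+name,f[:,:,::-1]);return f
E
python3 - <<'E'
from h import *
a=snap('top','t0.png');b=snap('side','s0.png')
cv2.imwrite('pics/both0.png',cv2.resize(np.vstack([a,b])[:,:,::-1],(400,600)))
for c in('top','side'):
    p=bot.camera_params(c);print(c,{k:np.round(v,3).tolist() for k,v in p.items()})
    for q,z in(('jig',0),('sink_center',.018),('shoe_face',.033),('lever_knob',.092),('lever_pivot',.092),('solder_spool',0),('dispenser',0)):
        for r in bot.place_of(c,q)[:4]: print(c,q,round(r['conf'],2),np.round(r['uv'],1),np.round(onz(c,r['uv'],z),4))
o=bot.get_obs();print(o['tcp_pos'],o['orientation'],o['time_s'],o['grip_width'])
E
```

```text
top {'fx': 449.74, 'fy': 449.74, 'cx': 285.0, 'cy': 215.351, 'pose': [[-0.007, 0.994, -0.107, 0.414], [-1.0, -0.005, 0.021, -0.129], [0.021, 0.107, 0.994, 1.131], [0.0, 0.0, 0.0, 1.0]]}
top jig 0.69 [217.1 251.1] [0.4458 0.0174 0.    ]
top sink_center 0.96 [330.  253.4] [ 0.4378 -0.2634  0.018 ]
top sink_center 0.67 [417.6 219.9] [ 0.5199 -0.4846  0.018 ]
top sink_center 0.63 [374.6 245. ] [ 0.4579 -0.3748  0.018 ]
top shoe_face 0.52 [213.5 253.2] [0.4398 0.0218 0.033 ]
top lever_knob 0.83 [144.3 216.9] [0.523  0.1739 0.092 ]
top lever_pivot 0.84 [166.6 230.8] [0.4905 0.122  0.092 ]
top solder_spool 0.89 [202.4 192.5] [0.5942 0.0559 0.    ]
top dispenser 0.6 [368.4 197.1] [ 0.5807 -0.3663  0.    ]
side {'fx': 386.963, 'fy': 386.963, 'cx': 280.869, 'cy': 211.393, 'pose': [[0.998, -0.056, 0.02, 0.521], [0.057, 0.817, -0.574, -0.75], [0.016, 0.574, 0.819, 0.923], [0.0, 0.0, 0.0, 1.0]]}
side jig 0.96 [264.1 177.2] [0.4393 0.023  0.    ]
side sink_center 0.75 [279.4 339.1] [ 0.5165 -0.4772  0.018 ]
side sink_center 0.74 [258.7 296.6] [ 0.4592 -0.3763  0.018 ]
side sink_center 0.6 [251.7 257.7] [ 0.431  -0.2695  0.018 ]
side shoe_face 0.52 [264.6 169.9] [0.4414 0.0242 0.033 ]
side lever_knob 0.76 [293.8 123.8] [0.5221 0.1689 0.092 ]
side lever_pivot 0.62 [283.7 135.2] [0.4933 0.1162 0.092 ]
side dispenser 0.79 [308.6 301. ] [ 0.5839 -0.3725  0.    ]
side dispenser 0.19 [282.6 134. ] [ 0.4862  0.2175 -0.    ]
[ 0.16635533 -0.62833619  0.21868496] [ 3.14158735e+00 -8.10777288e-06  2.58845552e-01] 0.8 0.09278890982184669
```

View pics/t0.png

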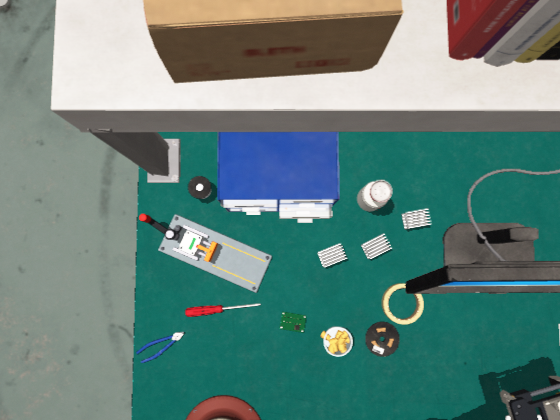

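View pics/s0.png

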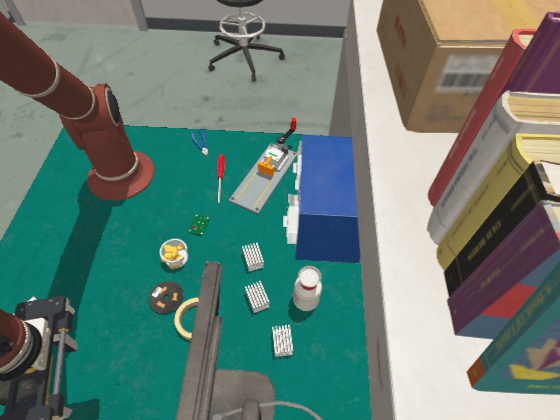

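Candidates for the heat sink (top image) are (331,255) at 0.51 m from the base, (376,246) at 0.59 m and (416,219) at 0.71 m. The nearest one, (331,255), is the one to take. The red knob is at (144,217) and the shoe at (213,253).

```bash
python3 - <<'E'
from h import *
from scipy.optimize import least_squares
a=cv2.imread('pics/t0.png')
cv2.imwrite('pics/c0.png',cv2.resize(a[180:295,135:355],None,fx=3.6,fy=3.6,interpolation=cv2.INTER_CUBIC))
bot.grab_frame('top');bot.grab_frame('side')
pts={'jig':(0,0,0),'shoe_face':(0,0,.033),'lever_pivot':(0,.107,.092)}
corn=[(sx*.05,y,.012) for sx in(-1,1) for y in(-.134,.132)]
obs=[]
for c in('top','side'):
    for q,P in pts.items():
        for r in bot.place_of(c,q)[:1]: obs.append((c,P,r['uv'],.5))
    m=bot.regions_of(c,'jig')[0];box=cv2.boxPoints(cv2.minAreaRect(np.argwhere(m['region'])[:,::-1].astype(np.float32)))
    print(c,m['conf'],np.round(box,1).tolist(),[np.round(onz(c,b,.012)[:2],3).tolist() for b in box])
def W(s,P):
    return R.from_euler('z',s[2]).apply(P)+[s[0],s[1],0]
f=least_squares(lambda s:np.concatenate([proj(c,W(s,P))-uv for c,P,uv,w in obs]),[.44,.022,-.49],loss='soft_l1')
print(f.x,np.round(f.fun,1))
for c in('top','side'):
    print(c,[np.round(proj(c,W(f.x,P)),1).tolist() for P in corn])
    for r in bot.regions_of(c,'sink_center'):
        rect=cv2.minAreaRect(np.argwhere(r['region'])[:,::-1].astype(np.float32))
        bx=np.array([onz(c,b,.036)[:2] for b in cv2.boxPoints(rect)])
        print(c,round(r['conf'],2),np.round(r['extent'],1),np.round(bx,3).tolist(),bx.mean(0))
E
```

```text
top 0.7 [[130.3000030517578, 238.8000030517578], [146.1999969482422, 201.3000030517578], [272.5, 255.0], [256.6000061035156, 292.5]] [[0.477, 0.23], [0.57, 0.193], [0.435, -0.121], [0.343, -0.082]]
side 0.76 [[226.6999969482422, 199.8000030517578], [290.5, 114.5999984741211], [317.6000061035156, 134.89999389648438], [253.6999969482422, 220.0]] [[0.338, -0.081], [0.509, 0.303], [0.604, 0.209], [0.424, -0.146]]
[ 0.44516556  0.02145184 -0.4458585 ] [ 0.7  0.6 -2.9 -0.5  1.5  3.  -0.6  1.1  1.5 -2.2  2.7 -0.7]
top [[255.0, 293.0], [157.8, 246.8], [272.4, 256.0], [176.0, 210.5]]
top 0.83 [414.8 219.2  23.7  13.3] [[0.534, -0.441], [0.546, -0.502], [0.505, -0.509], [0.493, -0.447]] [ 0.51970949 -0.47466743]
top 0.8 [376.5 245.8  29.7  22.7] [[0.461, -0.335], [0.49, -0.395], [0.45, -0.414], [0.421, -0.354]] [ 0.45548719 -0.37445839]
top 0.71 [332.1 256.1  25.9  27.7] [[0.44, -0.228], [0.464, -0.285], [0.426, -0.301], [0.402, -0.243]] [ 0.43281237 -0.26427681]
side [[228.2, 199.1], [272.9, 142.7], [257.5, 212.9], [299.9, 153.7]]
side 0.67 [282.4 342.2  21.8  28.9] [[0.497, -0.459], [0.538, -0.452], [0.547, -0.515], [0.507, -0.521]] [ 0.5222412  -0.48692933]
side 0.66 [256.6 296.2  21.5  27.6] [[0.42, -0.362], [0.458, -0.342], [0.49, -0.406], [0.453, -0.425]] [ 0.4551643 -0.383926 ]
side 0.58 [251.6 258.5  21.   26.7] [[0.403, -0.253], [0.447, -0.238], [0.467, -0.303], [0.425, -0.317]] [ 0.43540482 -0.27779583]
```

View pics/c0.png

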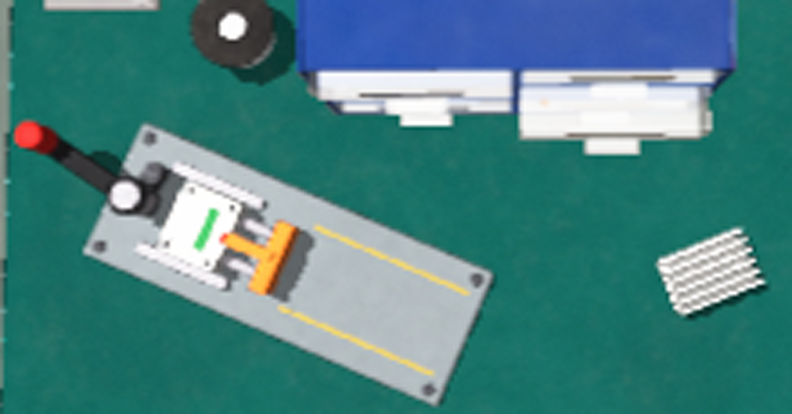

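The crop shows three things:
- **Jig plate:** corners at crop (143,123), (495,272), (437,405) and (83,252).
- **Lever:** knob at (29,135), hub at (127,195).
- **Chosen sink:** centre about (712,272), fins running lower-left to upper-right, corners about (660,262), (742,229), (767,282) and (683,317).

```bash
python3 - <<'E'
from h import *
from scipy.optimize import least_squares
px=lambda p:(np.array(p)+.5)/3.6-.5+[135,180]
C=[((143,123),(.05,.132)),((495,272),(.05,-.134)),((437,405),(-.05,-.134)),((83,252),(-.05,.132))]
W=lambda s,P:R.from_euler('z',s[2]).apply(P)+[s[0],s[1],0]
f=least_squares(lambda s:np.concatenate([proj('top',W(s,(*P,.012)))-px(c) for c,P in C]),[.44,.022,-.49])
print('jig',f.x,np.round(f.fun,1))
piv=W(f.x,(0,.107,.092));k=onz('top',px((29,135)),.107);print('piv',piv,'knob',k,np.linalg.norm((k-piv)[:2]),'hub',onz('top',px((127,195)),.072))
v=R.from_euler('z',-f.x[2]).apply(k-piv);print('lever',np.arctan2(v[0],v[1]))
for c in('side',):
  print([np.round(proj(c,W(f.x,(*P,.012))),1).tolist() for _,P in C],proj(c,k))
s=np.array([onz('top',px(c),.036)[:2] for c in((660,262),(742,229),(767,282),(683,317))]);print(s,s.mean(0),np.linalg.norm(s[1]-s[0]),np.linalg.norm(s[2]-s[1]))
# refine subpixel? sink in side view
p=s.mean(0);print(proj('side',(*p,.018)),bot.get_obs()['time_s'])
b=cv2.imread('pics/s0.png');cv2.imwrite('pics/c1.png',cv2.resize(b[110:275,205:345],None,fx=3.6,fy=3.6,interpolation=cv2.INTER_CUBIC))
E
```

```text
jig [ 0.44230831  0.02202881 -0.40916831] [-0.1 -0.8  0.2 -0.2  0.3  0.5 -0.4  0.4]
piv [0.48487788 0.12019618 0.092     ] knob [0.52088304 0.17310624 0.107     ] 0.0639987957965625 hub [0.48491012 0.11889158 0.072     ]
lever 0.18834841429325486
[[298.0, 152.7], [258.3, 212.8], [228.4, 200.0], [270.5, 142.4]] [293.67138638 119.16068372]
[[ 0.43998488 -0.23193077]
 [ 0.4619246  -0.28794122]
 [ 0.42604497 -0.30415682]
 [ 0.40296113 -0.24689983]] [ 0.43272889 -0.26773216] 0.06015415601661635 0.03937376907349781
[252.41055189 257.15785357] 1.4
```

View pics/c1.png

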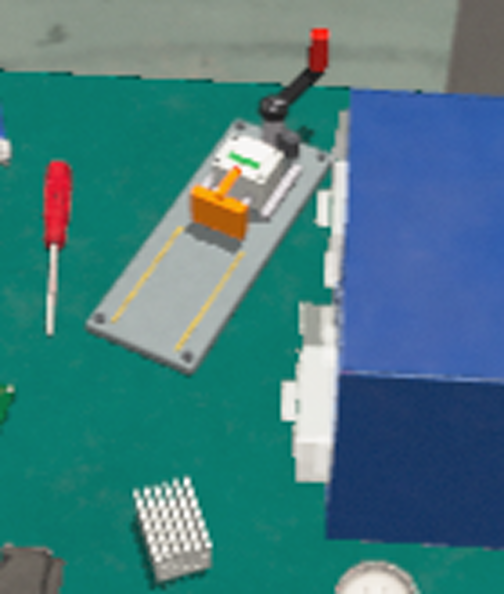

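```bash
python3 - <<'E'
from h import *
px=lambda p:(np.array(p)+.5)/3.6-.5+[135,180]
for n,p,z in(('blue front top L',(310,70),.22),('blue front R',(718,75),.22),('handle',(425,125),.15),('handle2',(612,154),.15),('handle2',(612,154),.05),('drawer2 edge',(620,138),.1)): print(n,onz('top',px(p),z))
a=cv2.imread('pics/t0.png')[330:420,430:560];b=cv2.imread('pics/s0.png')[260:420,0:100]
cv2.imwrite('pics/c2.png',np.hstack([cv2.resize(a,(433,300)),cv2.resize(b,(188,300))]))
# side view checks: crop c1 points
q=lambda p:(np.array(p)+.5)/3.6-.5+[205,110]
for p,z in(((350,92),.22),((342,372),.22),((300,445),.1),((285,400),.1)): print(p,onz('side',q(p),z))
E
```

```text
blue front top L [ 0.54532874 -0.01750958  0.22      ]
blue front R [ 0.54152475 -0.24930572  0.22      ]
handle [ 0.52134286 -0.07907684  0.15      ]
handle2 [ 0.50302945 -0.1928902   0.15      ]
handle2 [ 0.51214188 -0.19940222  0.05      ]
drawer2 edge [ 0.51785869 -0.20140074  0.1       ]
(350, 92) [ 0.54434544 -0.01378474  0.22      ]
(342, 372) [ 0.54582133 -0.25858948  0.22      ]
(300, 445) [ 0.52269057 -0.23846073  0.1       ]
(285, 400) [ 0.51030229 -0.20166791  0.1       ]
```

View pics/c2.png

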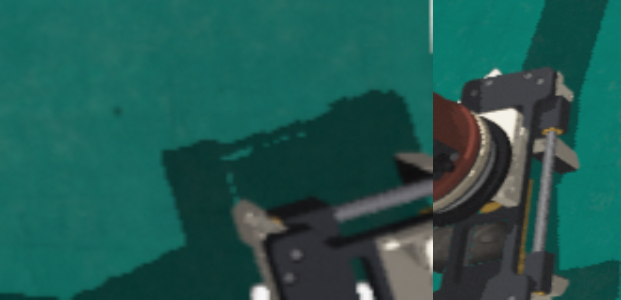

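```bash
cat >> h.py <<'E'
def plan(wps,start=None):
    """wps: (x,y,z,yaw_rad,nrows or 0=auto). Prints rows in tool axes (cm) and twists, tool down."""
    o=bot.get_obs();p=np.array(o['tcp_pos']);y=o['orientation'][2]
    if start is not None: p,y=np.array(start[:3]),start[3]
    T,W=[],[]
    for x in wps:
        q=np.array(x[:3]);dy=(x[3]-y+np.pi)%(2*np.pi)-np.pi
        n=x[4] or int(max(np.ceil(np.linalg.norm(q-p)/.06),np.ceil(abs(dy)/.18),1)); d=(q-p)/n
        for i in range(n):
            t=round(-dy/n,3); M=R.from_euler('xyz',[np.pi,0,y]).as_matrix()
            s=np.round(M.T@d*100,2); T.append(s.tolist());W.append(t); p=p+M@s/100; y-=t
    for i in range(0,len(T),8): print('T',T[i:i+8],'\n W',W[i:i+8])
    print('end',np.round(p,4),round(y,4))
JIG=np.array([.4423,.0220]);JY=-.4092
def J(x,y): return JIG+np.array([[np.cos(JY),-np.sin(JY)],[np.sin(JY),np.cos(JY)]])@[x,y]
E
python3 - <<'E'
from h import *
y=bot.get_obs()['orientation'][2]
plan([(.166,-.42,.24,y,0),(.25,-.38,.24,y,0),(.36,-.28,.24,y,0),(.44,-.1,.24,y,0),(.5215,.1738,.20,y,0)])
E
```

```text
T [[1.32, -5.04, -0.53], [1.32, -5.04, -0.53], [1.32, -5.04, -0.53], [1.32, -5.04, -0.53], [4.58, -0.85, -0.01], [4.58, -0.85, -0.01], [4.4, -2.28, 0.0], [4.4, -2.28, 0.0]] 
 W [np.float64(-0.0), np.float64(-0.0), np.float64(-0.0), np.float64(-0.0), np.float64(-0.0), np.float64(-0.0), np.float64(-0.0), np.float64(-0.0)]
T [[4.4, -2.28, 0.0], [3.08, -3.84, 0.0], [3.08, -3.84, 0.0], [3.08, -3.84, 0.0], [3.08, -3.84, 0.0], [2.98, -4.88, 0.8], [2.98, -4.88, 0.8], [2.98, -4.88, 0.8]] 
 W [np.float64(-0.0), np.float64(-0.0), np.float64(-0.0), np.float64(-0.0), np.float64(-0.0), np.float64(-0.0), np.float64(-0.0), np.float64(-0.0)]
T [[2.98, -4.88, 0.8], [2.98, -4.88, 0.8]] 
 W [np.float64(-0.0), np.float64(-0.0)]
end [0.5214 0.1739 0.2001] 0.2589
```

Call:
arm_command --pt "1.3 -5 -0.5" --pt "1.3 -5 -0.5" --pt "1.3 -5 -0.5" --pt "1.3 -5 -0.5" --pt "4.6 -0.9 0" --pt "4.6 -0.9 0" --pt "4.4 -2.3 0" --pt "4.4 -2.3 0" --twist '[0, 0, 0, 0, 0, 0, 0, 0]' --jaw '[1, 0.8, 0.6, 0.6, 0.6, 0.6, 0.6, 0.6]'

```text
time_s: 2.4
tcp_pos: [0.3243, -0.3129, 0.239]
orientation: [3.141, -0.001, 0.258]
contact_force: [0.2, -0.8, 0.3]
grip_width: 0.0559
grasp_force: 0.0
```

Call:
arm_command --pt "4.4 -2.3 0" --pt "3.1 -3.8 0" --pt "3.1 -3.8 0" --pt "3.1 -3.8 0" --pt "3.1 -3.8 0" --pt "3 -4.9 0.8" --pt "3 -4.9 0.8" --pt "3 -4.9 0.8" --twist '[0, 0, 0, 0, 0, 0, 0, 0]' --jaw '[0.6, 0.6, 0.6, 0.6, 0.6, 0.6, 0.6, 0.6]'

```text
time_s: 3.4
tcp_pos: [0.4907, 0.0651, 0.2148]
orientation: [3.141, -0.001, 0.258]
contact_force: [1.1, 0.2, 0.4]
grip_width: 0.0558
grasp_force: 0.0
```

Call:
arm_command --pt "3 -4.9 0.8" --pt "3 -4.9 0.8" --pt "0 0 0" --twist '[0, 0, 0]' --jaw '[0.6, 0.6, 0.6]'

```text
time_s: 3.78
tcp_pos: [0.5225, 0.1801, 0.1981]
orientation: [-3.138, -0.001, 0.268]
contact_force: [-0.4, -0.6, -0.1]
grip_width: 0.0558
grasp_force: 0.0
```

```bash
python3 - <<'E'
from h import *
a=snap('top','t1.png');b=snap('side','s1.png')
cv2.imwrite('pics/c3.png',np.hstack([cv2.resize(a[180:280,100:240][:,:,::-1],(420,300)),cv2.resize(b[60:200,200:380][:,:,::-1],(386,300))])[:,:800])
for c in('top','side'):
  for q in('lever_knob','lever_pivot'):
    for r in bot.place_of(c,q)[:1]: print(c,q,r['conf'],onz(c,r['uv'],.092))
y=bot.get_obs()['orientation'][2]
print(bot.get_obs()['time_s'],bot.get_obs()['tcp_pos'])
plan([(.5215,.1738,.078,y,0)])
E
```

```text
top lever_pivot 0.73 [0.4884436  0.11824546 0.092     ]
side lever_knob 0.76 [0.52073919 0.17149466 0.092     ]
side lever_pivot 0.83 [0.48491501 0.12423332 0.092     ]
4.075 [0.5232023  0.17158055 0.19902426]
T [[-0.04, -0.09, 4.03], [-0.04, -0.09, 4.03], [-0.04, -0.09, 4.03]] 
 W [np.float64(-0.0), np.float64(-0.0), np.float64(-0.0)]
end [0.5214 0.1739 0.0781] 0.2556
```

View pics/c3.png

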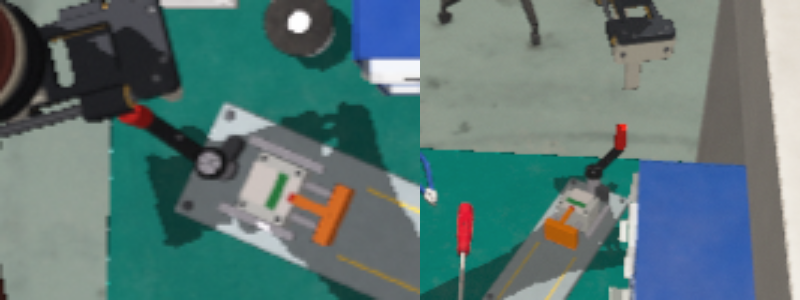

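The picture shows the gripper directly over the red knob (side crop, knob at (621,135)), with the jaws open. I'll go down and close on the knob.

Call:
arm_command --pt "0 -0.1 4" --pt "0 -0.1 4" --pt "0 0 4" --pt "0 0 0" --pt "0 0 0" --pt "0 0 0" --pt "0 0 0" --pt "0 0 0" --twist '[0, 0, 0, 0, 0, 0, 0, 0]' --jaw '[0.6, 0.6, 0.6, 0.6, 0.2, 0, 0, 0]' --force 15

```text
time_s: 5.08
tcp_pos: [0.5228, 0.1757, 0.0794]
orientation: [-3.141, -0.001, 0.259]
contact_force: [-0.1, -0.4, -1.0]
grip_width: 0.0203
grasp_force: 0.0
```

```bash
python3 - <<'E'
from h import *
o=bot.get_obs();p=o['tcp_pos'];y=o['orientation'][2]
piv=J(0,.107);d=p[:2]-piv;r=np.hypot(*d);a0=np.arctan2(d[1],d[0]);print(p,o['grip_width'],o['grasp_force'],r,JY+np.pi/2-a0)
lev0=JY+np.pi/2-a0
w=[]
for l in np.linspace(lev0,1.54,17)[1:]:
    a=JY+np.pi/2-l; w.append((piv[0]+.065*np.cos(a),piv[1]+.065*np.sin(a),p[2],y-(l-lev0)*.46,1))
plan(w)
E
```

```text
[0.52280881 0.17571647 0.07942102] 0.020303093124396092 0.0 0.06726814507267154 0.18996596541311883
T [[0.17, 0.58, 0.0], [0.32, 0.44, 0.0], [0.3, 0.46, 0.0], [0.28, 0.47, 0.0], [0.26, 0.49, 0.0], [0.23, 0.49, 0.0], [0.21, 0.51, 0.0], [0.19, 0.51, 0.0]] 
 W [np.float64(0.039), np.float64(0.039), np.float64(0.038), np.float64(0.039), np.float64(0.039), np.float64(0.039), np.float64(0.039), np.float64(0.039)]
T [[0.17, 0.53, 0.0], [0.14, 0.53, 0.0], [0.12, 0.53, 0.0], [0.09, 0.54, 0.0], [0.07, 0.55, 0.0], [0.04, 0.54, 0.0], [0.02, 0.55, 0.0], [-0.01, 0.55, 0.0]] 
 W [np.float64(0.038), np.float64(0.039), np.float64(0.039), np.float64(0.039), np.float64(0.039), np.float64(0.038), np.float64(0.039), np.float64(0.039)]
end [0.5453 0.0961 0.0794] -0.3622
```

Call:
arm_command --pt "0 0 0" --pt "0 0 0" --pt "0.2 0.5 0" --pt "0.3 0.45 0" --pt "0.3 0.45 0" --pt "0.3 0.45 0" --pt "0.25 0.5 0" --pt "0.25 0.5 0" --twist '[0, 0, 0.04, 0.04, 0.04, 0.04, 0.04, 0.04]' --jaw '[0, 0, 0, 0, 0, 0, 0, 0]'

```text
time_s: 6.08
tcp_pos: [0.5439, 0.1546, 0.0793]
orientation: [-3.135, -0.004, 0.019]
contact_force: [-0.7, 6.1, 1.1]
grip_width: 0.0175
grasp_force: 15.0
```

Call:
arm_command --pt "0.2 0.5 0" --pt "0.2 0.5 0" --pt "0.15 0.55 0" --pt "0.15 0.55 0" --pt "0.1 0.55 0" --pt "0.1 0.55 0" --pt "0.05 0.55 0" --pt "0.05 0.55 0" --twist '[0.04, 0.04, 0.04, 0.04, 0.04, 0.04, 0.04, 0.04]' --jaw '[0, 0, 0, 0, 0, 0, 0, 0]'

```text
time_s: 7.08
tcp_pos: [0.555, 0.11, 0.0796]
orientation: [-3.13, -0.014, -0.303]
contact_force: [9.4, 4.5, -4.2]
grip_width: 0.0172
grasp_force: 15.0
```

```bash
cat > lv.py <<'E'
from h import *
o=bot.get_obs();p=o['tcp_pos'];y=o['orientation'][2]
piv=J(0,.107);d=p[:2]-piv;print(p,y,'r',np.hypot(*d),'lever',JY+np.pi/2-np.arctan2(d[1],d[0]),o['contact_force'],o['grip_width'],o['grasp_force'],o['qpos'])
a=JY+np.pi/2-1.56
plan([(piv[0]+.065*np.cos(a),piv[1]+.065*np.sin(a),p[2],y,2)])
E
python3 lv.py
```

```text
[0.55503692 0.1099506  0.07961914] -0.30302434249469656 r 0.07090399176768078 lever 1.306173427839565 [ 9.42323665  4.45840491 -4.20510871] 0.017230257921657402 14.984271973371506 [-0.18377878  0.65150591 -0.07645184  1.83490062  0.07390366  0.64019135
 -2.17686489]
T [[-0.27, 0.87, 0.0], [-0.27, 0.87, 0.0]] 
 W [np.float64(-0.0), np.float64(-0.0)]
end [0.5447 0.095  0.0796] -0.303
```

Call:
arm_command --pt "-0.2 0.5 0" --pt "-0.2 0.5 0" --pt "-0.1 0.5 0" --pt "0 0.2 0" --pt "0 0 0" --pt "0 0 0" --twist '[0, 0, 0, 0, 0, 0]' --jaw '[0, 0, 0, 0, 0, 0]'

```text
time_s: 7.82
tcp_pos: [0.5477, 0.0935, 0.0798]
orientation: [-3.131, -0.019, -0.303]
contact_force: [13.6, 1.4, -7.8]
grip_width: 0.0177
grasp_force: 15.0
```

```bash
python3 lv.py
```

```text
[0.54773351 0.09353394 0.07981393] -0.3026738652616321 r 0.06826970023391439 lever 1.5623376154901352 [13.60560625  1.36084907 -7.84920019] 0.017662462013579412 14.982567876577377 [-0.15889456  0.63812009 -0.07634474  1.86724758  0.07894177  0.61722756
 -2.15705148]
T [[-0.16, -0.02, -0.0], [-0.16, -0.02, -0.0]] 
 W [np.float64(-0.0), np.float64(-0.0)]
end [0.5448 0.0949 0.0798] -0.3027
```

Call:
arm_command --pt "0 0 0" --pt "0 0 0" --pt "0 0 0" --pt "0 0 -4" --pt "0 0 -5" --pt "0 0 -5" --pt "0 0 0" --twist '[0, 0, 0, 0, 0, 0, 0]' --jaw '[0.5, 0.5, 0.5, 0.5, 0.6, 0.7, 0.8]'

```text
time_s: 8.7
tcp_pos: [0.5397, 0.0923, 0.2227]
orientation: [-3.137, -0.008, -0.301]
contact_force: [-0.5, 0.7, 0.0]
grip_width: 0.0708
grasp_force: 0.0
```

```bash
python3 - <<'E'
from h import *
print(bot.get_obs()['tcp_pos'])
plan([(.43,.0,.22,-.303,0),(.4327,-.2677,.16,.375,0),(.4327,-.2677,.10,.375,0)])
E
```

```text
[0.53966967 0.09233372 0.22267802]
T [[-2.58, 4.02, 0.09], [-2.57, 4.03, 0.09], [-2.57, 4.03, 0.09], [1.66, 5.09, 1.2], [0.95, 5.27, 1.2], [0.23, 5.35, 1.2], [-0.5, 5.33, 1.2], [-1.22, 5.21, 1.2]] 
 W [np.float64(0.001), np.float64(0.001), np.float64(0.001), np.float64(-0.136), np.float64(-0.136), np.float64(-0.136), np.float64(-0.136), np.float64(-0.136)]
T [[-0.0, 0.0, 6.0]] 
 W [np.float64(0.001)]
end [ 0.4327 -0.2677  0.1   ] 0.3745
```

Call:
arm_command --pt "-2.6 4 0.1" --pt "-2.6 4 0.1" --pt "-2.6 4 0.1" --pt "1.7 5.1 1.2" --pt "0.95 5.3 1.2" --pt "0.2 5.3 1.2" --pt "-0.5 5.3 1.2" --pt "-1.2 5.2 1.2" --twist '[0, 0, 0, -0.136, -0.136, -0.136, -0.136, -0.136]' --jaw '[0.85, 0.85, 0.85, 0.85, 0.85, 0.85, 0.85, 0.85]'

```text
time_s: 9.7
tcp_pos: [0.4299, -0.2677, 0.154]
orientation: [-3.139, 0.002, 0.383]
contact_force: [1.1, -0.2, 0.1]
grip_width: 0.0791
grasp_force: 0.0
```

Call:
arm_command --pt "0 0 1" --pt "0 0 0" --pt "0 0 0" --twist '[0, 0, 0]' --jaw '[0.85, 0.85, 0.85]'

```text
time_s: 10.07
tcp_pos: [0.4314, -0.2646, 0.1456]
orientation: [-3.14, 0.0, 0.382]
contact_force: [0.0, 1.2, 0.6]
grip_width: 0.0789
grasp_force: 0.0
```

```bash
python3 - <<'E'
from h import *
a=snap('top','t2.png');b=snap('side','s2.png')
cv2.imwrite('pics/c4.png',np.hstack([cv2.resize(a[180:300,130:310][:,:,::-1],(450,300)),cv2.resize(b[170:330,180:360][:,:,::-1],(338,300))]))
k=J(.065,.107)
print('knob locked exp',proj('top',(*k,.107)))
for c in('top','side'):
  for r in bot.place_of(c,'lever_knob')[:1]+bot.place_of(c,'lever_pivot')[:1]: print(c,r['conf'],onz(c,r['uv'],.092))
  for r in bot.place_of(c,'sink_center')[:3]: print(c,r['conf'],onz(c,r['uv'],.018))
o=bot.get_obs();print(o['tcp_pos'],o['orientation'])
plan([(.4327,-.2677,.014,.375,0)])
E
```

```text
knob locked exp [177.68144651 206.68899253]
top 0.66 [0.48615502 0.12163471 0.092     ]
top 0.88 [0.49353925 0.12110169 0.092     ]
top 0.63 [ 0.52020544 -0.48237457  0.018     ]
side 0.95 [0.49402219 0.12578111 0.092     ]
side 0.71 [ 0.51978914 -0.47417929  0.018     ]
side 0.7 [ 0.43396705 -0.26449333  0.018     ]
side 0.7 [ 0.45280451 -0.38241257  0.018     ]
[ 0.4313639  -0.26647147  0.14592579] [ 3.14125151e+00 -2.91931154e-04  3.79319777e-01]
T [[0.03, 0.05, 4.4], [0.03, 0.05, 4.4], [0.03, 0.05, 4.4]] 
 W [np.float64(0.001), np.float64(0.001), np.float64(0.001)]
end [ 0.4328 -0.2675  0.0139] 0.3763
```

View pics/c4.png

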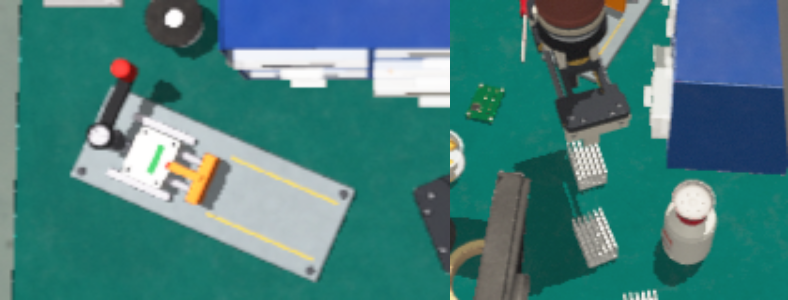

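The lever now points along the jig's +x (knob at crop (122,68), expected about (119,67)) and the head is forward. The gripper is over the chosen sink.

Call:
arm_command --pt "0.05 0.05 4.5" --pt "0.05 0.05 4.5" --pt "0 0 4.5" --pt "0 0 0" --pt "0 0 0" --twist '[0, 0, 0, 0, 0]' --jaw '[0.85, 0.85, 0.85, 0.85, 0.7]' --force 25

```text
time_s: 11.1
tcp_pos: [0.4334, -0.2677, 0.0119]
orientation: [3.14, -0.001, 0.379]
contact_force: [0.8, 0.7, 0.0]
grip_width: 0.0735
grasp_force: 0.0
```

Call:
arm_command --pt "0 0 0" --pt "0 0 0" --pt "0 0 0" --pt "0 0 0" --pt "0 0 0" --pt "0 0 0" --twist '[0, 0, 0, 0, 0, 0]' --jaw '[0.55, 0.5, 0.5, 0.5, 0.5, 0.5]'

```text
time_s: 11.85
tcp_pos: [0.4337, -0.268, 0.0125]
orientation: [3.139, -0.002, 0.379]
contact_force: [-0.5, 0.9, 7.3]
grip_width: 0.0599
grasp_force: 25.0
```

```bash
python3 - <<'E'
from h import *
x=J(0,-.068);plan([(.4337,-.268,.15,.379,0),(*x,.15,JY,0),(*x,.05,JY,0)])
E
```

```text
T [[0.0, 0.0, -4.58], [0.0, 0.0, -4.58], [0.0, 0.0, -4.58], [1.34, -4.37, -0.0], [0.64, -4.52, -0.0], [-0.08, -4.57, -0.0], [-0.8, -4.5, -0.0], [-1.5, -4.31, -0.0]] 
 W [np.float64(-0.0), np.float64(-0.0), np.float64(-0.0), np.float64(0.158), np.float64(0.158), np.float64(0.158), np.float64(0.158), np.float64(0.158)]
T [[-0.0, 0.0, 5.0], [-0.0, 0.0, 5.0]] 
 W [np.float64(-0.001), np.float64(-0.001)]
end [ 0.4153 -0.0403  0.0499] -0.4094
```

Call:
arm_command --pt "0 0 -4.6" --pt "0 0 -4.6" --pt "0 0 -4.6" --pt "1.3 -4.4 0" --pt "0.6 -4.5 0" --pt "-0.1 -4.6 0" --pt "-0.8 -4.5 0" --pt "-1.5 -4.3 0" --twist '[0, 0, 0, 0.158, 0.158, 0.158, 0.158, 0.158]' --jaw '[0.5, 0.5, 0.5, 0.5, 0.5, 0.5, 0.5, 0.5]'

```text
time_s: 12.85
tcp_pos: [0.4127, -0.0381, 0.1493]
orientation: [-3.141, -0.001, -0.417]
contact_force: [1.1, 0.4, 0.1]
grip_width: 0.0599
grasp_force: 25.0
```

Call:
arm_command --pt "0 0 2.5" --pt "0 0 2.5" --pt "0 0 2.5" --pt "0 0 0" --pt "0 0 0" --twist '[0, 0, 0, 0, 0]' --jaw '[0.5, 0.5, 0.5, 0.5, 0.5]'

```text
time_s: 13.48
tcp_pos: [0.4134, -0.0396, 0.0745]
orientation: [-3.141, -0.001, -0.411]
contact_force: [-0.0, 0.2, -0.2]
grip_width: 0.06
grasp_force: 25.0
```

```bash
python3 - <<'E'
from h import *
a=snap('top','t3.png');b=snap('side','s3.png')
cv2.imwrite('pics/c5.png',np.hstack([cv2.resize(a[190:300,150:300][:,:,::-1],(400,293)),cv2.resize(b[100:220,205:345][:,:,::-1],(342,293))]))
o=bot.get_obs();print(o['tcp_pos'],o['orientation'],o['grip_width'])
for c in('top','side'):
  for r in bot.place_of(c,'sink_center')[:4]: print(c,r['conf'],onz(c,r['uv'],.08))
x=J(0,-.068);plan([(*x,.0255,JY,0)])
E
```

```text
[ 0.41371339 -0.03964709  0.07472086] [-3.14062487e+00 -2.17991422e-03 -4.11369578e-01] 0.05967368308864853
top 0.71 [ 0.5180812  -0.46046365  0.08      ]
top 0.57 [ 0.44628511 -0.35987048  0.08      ]
side 0.64 [ 0.51768704 -0.49988515  0.08      ]
side 0.57 [ 0.40877243 -0.02911141  0.08      ]
T [[0.18, 0.0, 4.9]] 
 W [np.float64(-0.002)]
end [ 0.4152 -0.0403  0.0255] -0.4093
```

View pics/c5.png

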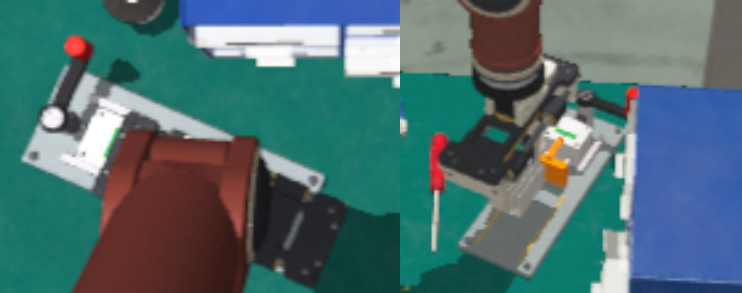

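The sink is held over the bed between the yellow lines, with the gripper along the jig and the front finger clear of the shoe. I'll lower it slowly.

Call:
arm_command --pt "0.15 0 2" --pt "0 0 2" --pt "0 0 0.4" --pt "0 0 0.3" --pt "0 0 0.2" --pt "0 0 0" --twist '[0, 0, 0, 0, 0, 0]' --jaw '[0.5, 0.5, 0.5, 0.5, 0.5, 0.5]'

```text
time_s: 14.42
tcp_pos: [0.4146, -0.0402, 0.025]
orientation: [-3.141, -0.001, -0.411]
contact_force: [0.8, 0.9, -1.0]
grip_width: 0.0597
grasp_force: 25.0
```

Call:
arm_command --pt "0 0 0.1" --pt "0 0 0" --pt "0 0 0" --pt "0 0 0" --pt "0 0 -4" --pt "0 0 -5" --pt "0 5 -3" --pt "0 5 0" --twist '[0, 0, 0, 0, 0, 0, 0, 0]' --jaw '[0.5, 0.78, 0.78, 0.78, 0.78, 0.5, 0, 0]'

```text
time_s: 15.42
tcp_pos: [0.3758, -0.1329, 0.1459]
orientation: [-3.141, -0.006, -0.409]
contact_force: [0.7, -0.6, -0.1]
grip_width: 0.0471
grasp_force: 0.0
```

Call:
arm_command --pt "0 4 0" --pt "0 4 -3" --pt "-4 3 -3" --pt "-5 3 0" --twist '[0, 0, 0, 0]' --jaw '[0, 0, 0, 0]'

```text
time_s: 15.92
tcp_pos: [0.236, -0.2262, 0.2052]
orientation: [3.14, -0.005, -0.412]
contact_force: [-1.5, -0.9, -0.3]
grip_width: 0.0069
grasp_force: 0.0
```

```bash
python3 - <<'E'
from h import *
a=snap('top','t4.png');b=snap('side','s4.png')
cv2.imwrite('pics/c6.png',np.vstack([np.hstack([cv2.resize(a[190:300,150:300][:,:,::-1],(400,293)),cv2.resize(b[100:220,205:345][:,:,::-1],(342,293))])]))
o=bot.get_obs();print(o['time_s'],o['tcp_pos'],o['orientation'],o['grip_width'])
for c in('top','side'):
  for r in bot.place_of(c,'sink_center')[:4]:
    w=onz(c,r['uv'],.03)[:2]; print(c,r['conf'],w,'jig',R.from_euler('z',-JY).apply([*(w-JIG),0]))
E
```

```text
16.025 [ 0.22970567 -0.22351562  0.20346592] [-3.14115435  0.00442559 -0.41945983] 0.0012878439671261837
top 0.88 [ 0.41527538 -0.03495963] jig [-0.00213061 -0.06300944  0.        ]
top 0.65 [ 0.52081384 -0.47539333] jig [ 0.26993232 -0.42508951  0.        ]
side 0.79 [ 0.45444312 -0.38208829] jig [ 0.17191741 -0.36589508  0.        ]
side 0.74 [ 0.41613279 -0.04012304] jig [ 0.0007104  -0.06740542  0.        ]
side 0.59 [ 0.51895336 -0.48290184] jig [ 0.27121288 -0.43271835  0.        ]
```

View pics/c6.png

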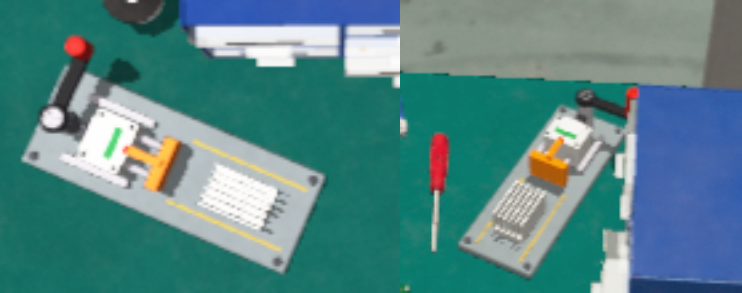

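The sink stands fins up between the yellow lines, lengthwise (top crop (238,195)). The shoe is at rest and the lever is locked. Next the closed fingers go behind its back end, with the gripper lengthwise to stay clear of the cabinet.

```bash
python3 - <<'E'
from h import *
print(bot.get_obs()['qpos'].round(3))
x=J(0,-.127);plan([(*x,.12,JY,0)])
E
```

```text
[ 0.625  0.139  0.079  2.276 -0.017  0.726 -1.268]
T [[2.28, -4.54, 2.1], [2.29, -4.54, 2.1], [2.29, -4.54, 2.1], [2.29, -4.53, 2.1]] 
 W [np.float64(-0.001), np.float64(-0.001), np.float64(-0.001), np.float64(-0.001)]
end [ 0.3918 -0.0945  0.1198] -0.4094
```

Call:
arm_command --pt "2.3 -4.5 2" --pt "2.3 -4.5 2" --pt "2.3 -4.5 2" --pt "2.3 -4.5 2" --pt "0 0 0" --pt "0 0 0" --pt "0 0 0" --twist '[0, 0, 0, 0, 0, 0, 0]' --jaw '[0, 0, 0, 0, 0, 0, 0]'

```text
time_s: 17.0
tcp_pos: [0.3916, -0.0967, 0.1239]
orientation: [3.141, -0.0, -0.413]
contact_force: [-0.4, -0.2, -0.2]
grip_width: 0.0004
grasp_force: 0.0
```

```bash
python3 - <<'E'
from h import *
o=bot.get_obs();print(o['qpos'].round(3),o['tcp_pos'],o['orientation'],R.from_euler('z',-JY).apply([*(o['tcp_pos'][:2]-JIG),0]))
x=J(0,-.127);plan([(*x,.02,JY,0)])
E
```

```text
[ 0.2    0.398 -0.017  2.209  0.014  0.535 -1.811] [ 0.39162673 -0.09668739  0.12392117] [ 3.14129021e+00 -9.44785020e-05 -4.12877119e-01] [ 0.00073315 -0.12905014  0.        ]
T [[-0.04, -0.1, 5.2], [-0.04, -0.1, 5.2]] 
 W [np.float64(-0.002), np.float64(-0.002)]
end [ 0.3917 -0.0945  0.0199] -0.4089
```

Call:
arm_command --pt "0 0 4" --pt "0 0 4" --pt "0 0 2.2" --pt "0 0 0" --pt "0 0 0" --twist '[0, 0, 0, 0, 0]' --jaw '[0, 0, 0, 0, 0]'

```text
time_s: 17.62
tcp_pos: [0.3925, -0.0966, 0.0226]
orientation: [-3.141, -0.002, -0.412]
contact_force: [0.1, 0.4, 0.9]
grip_width: 0.0002
grasp_force: 0.0
```

```bash
cat > st.py <<'E'
from h import *
P=[];F=[]
for i in range(1):
    o=bot.get_obs()
print(o['time_s'],o['qpos'].round(3),o['tcp_pos'].round(4),o['orientation'].round(3),'jig',(R.from_euler('z',-JY).apply([*(o['tcp_pos'][:2]-JIG),0])).round(4),'F jig',R.from_euler('z',-JY).apply(o['contact_force']).round(1))
E
python3 st.py
```

```text
17.625 [ 0.193  0.619 -0.009  2.295  0.024  0.226 -1.821] [ 0.3925 -0.0966  0.0226] [-3.141e+00 -2.000e-03 -4.120e-01] jig [ 0.0015 -0.1286  0.    ] F jig [-0.1  0.4  0.9]
```

Call:
arm_command --pt "0 -0.5 0" --pt "0 -0.5 0" --pt "0 -0.5 0" --pt "0 -0.5 0" --pt "0 -0.5 0" --pt "0 -0.5 0" --pt "0 -0.5 0" --pt "0 0 0" --twist '[0, 0, 0, 0, 0, 0, 0, 0]' --jaw '[0, 0, 0, 0, 0, 0, 0, 0]'

```text
time_s: 18.62
tcp_pos: [0.4065, -0.0631, 0.0216]
orientation: [-3.141, -0.0, -0.41]
contact_force: [-0.8, 0.4, 0.1]
grip_width: 0.0003
grasp_force: 0.0
```

```bash
python3 st.py
```

```text
18.625 [ 0.101  0.625  0.     2.276 -0.004  0.24  -1.876] [ 0.4065 -0.0631  0.0216] [-3.141 -0.    -0.41 ] jig [ 0.0011 -0.0923  0.    ] F jig [-0.9  0.1  0.1]
```

Call:
arm_command --pt "0 -0.3 0" --pt "0 -0.3 0" --pt "0 -0.3 0" --pt "0 -0.3 0" --pt "0 -0.3 0" --pt "0 0 0" --pt "0 0 0" --twist '[0, 0, 0, 0, 0, 0, 0]' --jaw '[0, 0, 0, 0, 0, 0, 0]'

```text
time_s: 19.5
tcp_pos: [0.4123, -0.05, 0.0217]
orientation: [-3.141, -0.0, -0.411]
contact_force: [-0.5, -0.1, -0.6]
grip_width: 0.0003
grasp_force: 0.0
```

```bash
python3 st.py
```

```text
19.5 [ 0.064  0.627  0.006  2.265 -0.014  0.249 -1.899] [ 0.4123 -0.05    0.0217] [-3.141 -0.    -0.411] jig [ 0.0011 -0.078   0.    ] F jig [-0.5 -0.3 -0.6]
```

Call:
arm_command --pt "0 -0.3 0" --pt "0 -0.3 0" --pt "0 0 0" --pt "0 0 0" --twist '[0, 0, 0, 0]' --jaw '[0, 0, 0, 0]'

```text
time_s: 20.0
tcp_pos: [0.4144, -0.0446, 0.0217]
orientation: [3.142, 0.0, -0.411]
contact_force: [-1.0, -1.2, 1.1]
grip_width: 0.0006
grasp_force: 0.6
```

```bash
python3 st.py; python3 - <<'E'
from h import *
b=snap('side','s5.png');a=snap('top','t5.png')
cv2.imwrite('pics/c7.png',np.hstack([cv2.resize(a[190:290,150:260][:,:,::-1],(330,300)),cv2.resize(b[130:220,220:310][:,:,::-1],(450,450),interpolation=cv2.INTER_CUBIC)[:300]]))
E
```

```text
20.0 [ 0.049  0.628  0.008  2.261 -0.019  0.252 -1.908] [ 0.4144 -0.0446  0.0217] [ 3.142  0.    -0.411] jig [ 0.0009 -0.0722  0.    ] F jig [-0.5 -1.5  1.1]
```

View pics/c7.png

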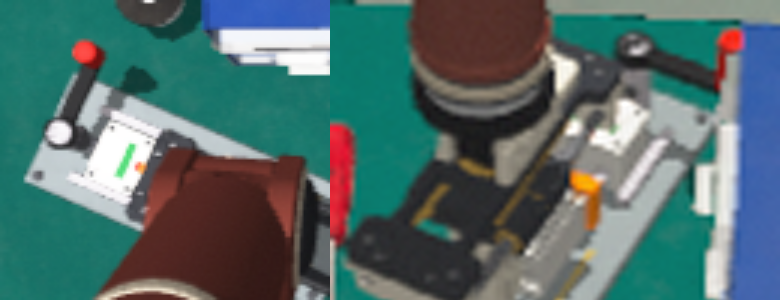

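The sink sits behind the shoe with the pointer near the low end of the scale, and force is starting to build. I'll press in small steps.

Call:
arm_command --pt "0 -0.2 0" --pt "0 -0.2 0" --pt "0 0 0" --pt "0 0 0" --pt "0 0 0" --twist '[0, 0, 0, 0, 0]' --jaw '[0, 0, 0, 0, 0]'

```text
time_s: 20.72
tcp_pos: [0.4159, -0.0413, 0.0217]
orientation: [3.141, 0.0, -0.412]
contact_force: [-3.1, -4.5, 1.8]
grip_width: 0.0006
grasp_force: 2.6
```

```bash
python3 st.py
```

```text
20.725 [ 0.04   0.629  0.01   2.258 -0.021  0.255 -1.914] [ 0.4159 -0.0413  0.0217] [ 3.141  0.    -0.412] jig [ 0.0009 -0.0686  0.    ] F jig [-1.1 -5.4  1.8]
```

Call:
arm_command --pt "0 -0.2 0" --pt "0 -0.2 0" --pt "0 0 0" --pt "0 0 0" --pt "0 0 0" --twist '[0, 0, 0, 0, 0]' --jaw '[0, 0, 0, 0, 0]'

```text
time_s: 21.35
tcp_pos: [0.4172, -0.0381, 0.0217]
orientation: [3.14, 0.001, -0.412]
contact_force: [-2.3, -5.4, 3.0]
grip_width: 0.0008
grasp_force: 3.2
```

```bash
python3 st.py
```

```text
21.35 [ 0.03   0.63   0.012  2.255 -0.024  0.258 -1.92 ] [ 0.4172 -0.0381  0.0217] [ 3.14e+00  1.00e-03 -4.12e-01] jig [ 0.0008 -0.0651  0.    ] F jig [ 0.1 -5.9  3. ]
```

Call:
arm_command --pt "0 -0.15 0" --pt "0 -0.1 0" --pt "0 0 0" --pt "0 0 0" --pt "0 0 0" --pt "0 0 0" --pt "0 0 0" --pt "0 0 0" --twist '[0, 0, 0, 0, 0, 0, 0, 0]' --jaw '[0, 0, 0, 0, 0, 0, 0, 0]'

```text
time_s: 22.35
tcp_pos: [0.4178, -0.0365, 0.0217]
orientation: [3.14, 0.001, -0.413]
contact_force: [-3.9, -7.1, 4.2]
grip_width: 0.0004
grasp_force: 4.1
```

```bash
python3 st.py; python3 - <<'E'
from h import *
b=snap('side','s6.png');a=snap('top','t6.png')
cv2.imwrite('pics/c8.png',np.hstack([cv2.resize(a[200:270,150:220][:,:,::-1],(420,420),interpolation=cv2.INTER_CUBIC),cv2.resize(b[130:200,240:303][:,:,::-1],(378,420),interpolation=cv2.INTER_CUBIC)]))
for r in bot.place_of('side','shoe_face')[:1]+bot.place_of('top','lever_knob')[:1]: print(r)
E
```

```text
22.35 [ 0.024  0.63   0.014  2.253 -0.025  0.26  -1.924] [ 0.4178 -0.0365  0.0217] [ 3.14e+00  1.00e-03 -4.13e-01] jig [ 0.0008 -0.0634  0.    ] F jig [-0.8 -8.1  4.2]
{'uv': [266.5, 167.1], 'conf': 0.54}
{'uv': [179.8, 205.9], 'conf': 0.52}
```

View pics/c8.png

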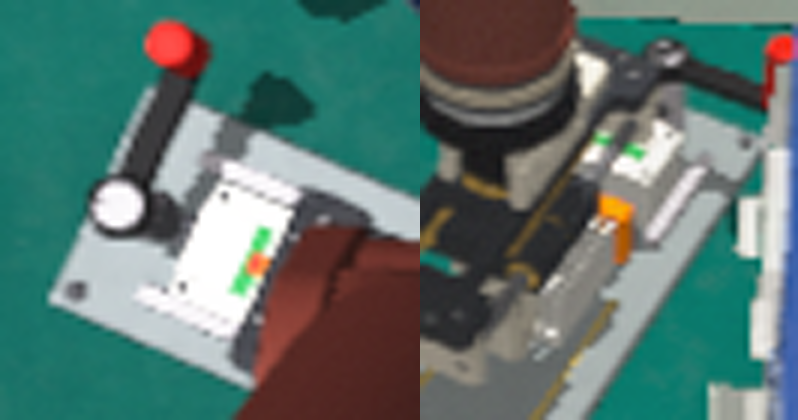

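The picture shows the pointer tip on the green band (top crop (257,263)), the sink square against the shoe with its fins up, and the lever locked. The push reads about 7–8 N. Handing in while pressed.

```bash
python3 -c "
from rig import bot
print(bot.sign_off())"
```

```text
the job is handed in; nothing more can be done
None
```

The lever is locked and the heat sink stands fins up on the bed, pressed squarely on the shoe at about 7–8 N with the pointer in the green band; the closed fingers push its back end rather than gripping its sides, because the cabinet left no room, and I handed the job in at about 22 s, still pressing (no verdict shown).

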